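# Tug-test the suction cup holder, then stand the spotting brush in it

## Task

The deep steel cup has just been stuck to the counter on its suction foot: prove that it holds by pulling it level, the way its handle points, with a steady 10 N for about a second, then let go. Then take the long spotting brush out of the drying block, keep it bristles up, and lower it to the bottom of the cup before letting go, so that it stays leaning on the rim over the handle. Leave the short brush and everything else where it is.

Things in the scene. Friction and masses are not known exactly. Their poses are not given: they have to be found in the camera images.
- foot: The cup's black rubber suction foot, a disc 80 mm across and 12 mm high, stuck to the counter; origin at the centre of its underside on the counter. Its -x axis points the way the cup's handle points. The cup and foot may stand on either side of the robot's centre line.
- cup (a joint): How far (m) the cup has been pulled on its springy rubber foot, level, in the direction its handle points; 0 at rest, end stop at 0.014. It gives 1 mm for every 1.5 N (10 N is 6.7 mm) and springs back when let go; in all other directions the cup is rigid.
- cup_rim (a point): Centre of the mouth of the deep straight-walled steel cup, at the rim's height: 117 mm above the counter. The cup is 64 mm across outside, 60 mm inside, and its inner floor is 100 mm below the rim. z is up, -x points towards the handle, y is across. Moves with the cup.
- cup_handle (a point): A point to pinch on the cup's D-shaped flat steel handle: 64 mm out from the cup's axis, 95 mm above the counter, 12 mm below the handle's top edge. The upright bar here is 8 mm thick (outwards), 12 mm wide (across, the way to pinch it) and 60 mm tall, with a 26 mm gap between it and the cup bridged by 6 mm straps near its top and bottom. Axes as cup_rim: the handle points along -x.
- block: Wooden drying block 70 x 130 x 60 mm (x, y, z), fixed to the counter on the other side of the robot's centre line from the cup; origin at the centre of its underside. It has two upright holes 13 mm wide and 45 mm deep, 70 mm apart at y = -35 and +35 mm; one brush stands loosely in each, and either may hold the long one.
- brush: The long spotting brush, 215 mm, a round beech handle 10 mm thick, standing bristles up in one of the block's holes (its foot 15 mm above the counter) and leaning there by up to a few degrees. Origin at the centre of its lower end (the foot), z along it towards the bristles. A grey metal ferrule 12 mm thick runs from 158 to 190 mm, brown rigid bristles 16 mm thick from there to the top. Mass about 30 g.
- brush_top (a point): Centre of the long brush's bristle end, 215 mm from its foot along its z.
- short_brush: The other brush, the same but only 135 mm long, in the block's other hole; it stays there. Origin at the centre of its lower end, z towards the bristles.
- bell: Steel counter bell, 80 mm across, 54 mm high; origin under its centre. Leave it.
- spool: Spool of white thread, 36 mm across, 40 mm high; origin under its centre. Leave it.
- sanitizer: Pale translucent hand sanitizer bottle, 56 mm across, 150 mm high; origin under its centre. Leave it.
- tape: Roll of pale tape lying flat, 90 mm across, 24 mm high; origin under its centre. Leave it.
- pin_jar: Glass jar with a steel cap, 60 mm across, 75 mm high; origin under its centre. Leave it.
Things that resemble listed ones, but are neither listed nor needed, are in the scene too. Leave any blue look-alike of the spool alone. Leave any turquoise look-alike of the brush alone.

How it is judged (in metres and radians):
On the way, in this order (a step that is already met when the one before it is completed fails the run):
1. the cup is pulled the way its handle points with 6 to 15 N (4 to 10 mm of give) for half a second (value of joint cup above 0.004 m), for 0.5 s.
2. the cup is let go and has sprung back (under 1.5 mm) (value of joint cup below 0.0015 m and contact force between the fingers and foot below 0.3 N), for 0.1 s.
3. the long brush is at the bottom of the cup, foot down, while still held (z of brush in the frame of cup_rim below -0.09 m and horizontal distance between brush and cup_rim below 0.031 m and contact force between the fingers and brush above 0.5 N), for 0.05 s.
At the end, for the whole second after the job is handed in: Long brush at rest in the cup, foot within 10 mm of its floor, bristle end at least 35 mm from the cup's axis towards the handle and within 30 mm sideways of the handle's line; cup sprung back (under 1.5 mm); short brush, bell, spool, bottle, tape and jar upright, within 30 mm of their starts (z of brush in the frame of cup_rim below -0.09 m and horizontal distance between brush and cup_rim below 0.031 m and x of brush_top in the frame of cup_rim below -0.035 m and y of brush_top in the frame of cup_rim between -0.03 and 0.03 m and linear speed of brush below 0.02 m/s and value of joint cup below 0.0015 m and distance of each of short_brush, bell, spool, sanitizer, tape, pin_jar from where it was at the start of the episode below 0.03 m and angle between each of short_brush, bell, spool, sanitizer, tape, pin_jar's own z axis and vertical below 0.3 rad); the robot touches nothing.
It fails at once if the cup is pulled with more than 15 N (10 mm of give) (value of joint cup above 0.01 m).
It fails at once if a bystander (short brush, bell, spool, bottle, tape, jar) is moved by 30 mm or tipped (distance of any of short_brush, bell, spool, sanitizer, tape, pin_jar from where it was at the start of the episode above 0.03 m or angle between any of short_brush, bell, spool, sanitizer, tape, pin_jar's own z axis and vertical above 0.3 rad).
It also fails if it takes over 64 s, if anything falls off the work surface, if the arm or the gripper's body presses on something with over 40 N, if the wrist force passes 120 N, or if a joint passes its speed limit or range.

## Robot

A 6-joint arm with a two-finger parallel gripper is mounted at the origin on the work surface. World frame = base frame: x ahead of the robot, y to its left, z up, the work surface at z = 0. Lengths are in mm, angles in rad, forces in N, time in s.
With the tool pointing down it reaches from about 300 to 775 mm from the base axis. Payload 14.6 kg.
Tool frame: the origin (TCP) lies at the very end of the fingers, on their centre line; the grasp point (between the pads) lies 19 mm behind it; z points along the fingers, y is the line along which they close (so a half turn about z gives the same grasp; the last joint's range is limited). The gripper opens to 94 mm and grips with 3 to 60 N. Pads are 16 mm wide; open, the fingers measure 119 mm over their backs; the gripper's body (75 mm by 177 mm) begins 78 mm behind the grasp point.
Start: joints at [-1.346, 0.3, 1.521, -0, 1.321, -0.067], TCP at [158.215, -526.742, 205.446] pointing down, gripper open.
Joint ranges: [-3.03, 3.03], [-0.79, 2.21], [0.23, 2.52], [-1.04, 4.18], [0, 3.07], [-2.55, 2.55]. Speed limits (rad/s): [2.22, 2.22, 2.57, 3.14, 3.14, 3.14].

## Interface

Orientations are given as [roll, pitch, yaw] about the fixed x, y, z axes, in that order (R = Rz(yaw) Ry(pitch) Rx(roll)).
In Python, from cell import read_state, viewer, manip, models gives the robot as it stands.
- The arm moves only by the tool carry_out, never from a script. Its argument "deltas" is a list of rows, each an object with "dp": the shift along the tool's x, y, z in mm, a list of three; "roll": the turn about the tool's z in degrees; "gripper": the opening, from -1 (shut) to 1 (fully open), so that 0 is half open. In form: [{"dp": [tx, ty, tz], "roll": roll, "gripper": gripper}, ...]. A call has 1 to 12 rows; each row is the pose to reach, as a shift and turn from the pose commanded when the call began, along the tool's axes at that moment; what a row does not reach only later rows make up. A row lasts 1/12 s, in which the tool goes at most 41.7 mm and 7.16 degrees, less where a joint would pass 70% of its speed; a pose out of reach is approached as far as the arm can. A call with a gripper value outside its range is refused whole. The fingers move at their own pace and stop on an object; "newtons" is the grip in N (left out, the last holds). Time passes only in rows, so rows that repeat a pose let the fingers close. It gives the time, the measured TCP pose, the force, the opening and the grip force at its end, in the units of the state.
- read_state(): the state, without advancing time (a new reading comes with each control period).
- viewer.camera(name): name is "side" or "top"; returns the picture (384x512x3 uint8, red, green, blue); there is no depth.
- viewer.camera_params(name): a dict with "fovy" (degrees; the focal length in pixels is half the picture's height over the tangent of half this angle, whatever the lens; pixels are square), "cx", "cy" (the principal point, pixels), "k1" (the pictures are not rectified: a ray, as slopes to the right and down, at radius r is drawn at 1 + k1 r^2 times it, then the intrinsics apply), "eye" and "attitude" of the camera in the world. Camera axes: x right, y up, looking along -z (the intrinsics and any distortion apply to the point x, -y, -z); pixel columns grow to the right and rows downward; lengths in mm; the calibration is good to about 2 mm. A picture is of the moment at which its call begins. camera_params takes no time and is no camera call.
- manip.sign_off(): hands the job in; it is judged then, once.
Trained networks look in the newest picture that a camera, given by its name, has taken for a name from the list of things; names that differ only in an ending like _2 or _b are one class to them, and where a whole thing is asked for, a point or a joint stands for the part that bears it (a point fixed in the world has none). Each returns a list of dicts, best first, with "p" (0 to 1); they miss things now and then, are a little off and sometimes report something else, mostly with a low value. They report only what shows in the picture. A call takes as long as a camera call. They do not tell look-alikes from the thing itself.
- models.cut_out(camera, label): "region" (384x512 bool, what is visible of it) and "box" ([left, top, right, bottom] in pixels, round what is visible of it).
The state is a dict: "clock": time; "joints": joint angles; "qd": joint speeds; "effort": joint torques, N m; "eef_pos": TCP position; "eef_rot": TCP orientation; "wrist_force": force on the tool from outside, world axes, zero at the start; "moment": the same for the moment, N m; "finger_gap": finger opening in mm; "finger_force": force on a finger pad.
Only numpy, scipy, OpenCV 4.12 (cv2) and the standard library are available. Lean on these libraries where they do the work, as an engineer would, in place of code of your own. Each camera call takes 0.05 s, during which the arm holds its last target. There are 200 camera calls.

## Working session

There is one attempt and no reset: what is moved stays moved. The work goes in short steps, Python scripts to look and compute and a tool call to move; the robot and the scene stay as the last step left them, time stands still between calls to the robot, and variables do not carry over. Pictures are saved under pics/ and viewed, at most 10 in all, crops included, and the job is handed in when it is done.

Besides the shell and the picture viewer there is one more tool, called after "Call:" in YAML: its name, and indented under it one key for each argument. carry_out: Moves the arm, as the interface text tells. Its arguments: {"type":"object","properties":{"deltas":{"type":"array"},"newtons":{"type":"number"}},"required":["deltas"]}

```bash
mkdir -p pics
cat > h.py <<'E'
import numpy as np, cv2
from cell import read_state, viewer, manip, models
from scipy.spatial.transform import Rotation as R
def cam(n):
    p=viewer.camera_params(n); f=192/np.tan(np.radians(p['fovy'])/2)
    return p,f,R.from_euler('xyz',p['attitude']).as_matrix() if np.size(p['attitude'])==3 else np.array(p['attitude'])
def ray(n,u,v):
    p,f,M=cam(n); d=np.array([(u-p['cx'])/f,(v-p['cy'])/f]); s=d.copy()
    for _ in range(30): s=d/(1+p['k1']*(s@s))
    return np.array(p['eye'],float),M@np.array([s[0],-s[1],-1])
def onz(n,u,v,z):
    e,d=ray(n,u,v); return e+d*(z-e[2])/d[2]
def proj(n,P):
    p,f,M=cam(n); c=M.T@(np.array(P,float)-p['eye']); s=np.array([c[0],-c[1]])/-c[2]; s=s*(1+p['k1']*(s@s))
    return s*f+[p['cx'],p['cy']]
def tri(u1,u2):
    (a,b),(c,d)=ray('side',*u1),ray('top',*u2); t=np.linalg.lstsq(np.c_[b,-d],c-a,rcond=None)[0]
    x,y=a+b*t[0],c+d*t[1]; return (x+y)/2,np.linalg.norm(x-y)
E
python3 - <<'E'
from h import *
for n in('side','top'):
    print(viewer.camera_params(n)); im=viewer.camera(n); cv2.imwrite(f'pics/{n}0.png',cv2.resize(im[...,::-1],(800,600),interpolation=cv2.INTER_CUBIC))
    np.save(f'{n}0.npy',im)
    for l in['foot','cup_rim','cup_handle','block','brush','short_brush','bell','spool','sanitizer','tape','pin_jar']:
        for r in models.cut_out(n,l)[:3]: print(n,l,round(r['p'],2),np.round(r['box']))
print(read_state())
E
```

```text
{'fovy': 54.07292918170148, 'cx': 253.19705963611054, 'cy': 192.61898592475478, 'k1': -0.11134393383095083, 'eye': array([352.2703331 , 666.57796135, 564.37722513]), 'attitude': array([ 1.07147665, -0.01494203, -2.78906627])}
side foot 0.83 [266. 169. 295. 216.]
side cup_rim 0.66 [272. 172. 299. 215.]
side cup_handle 0.84 [272. 168. 296. 213.]
side block 0.64 [248. 279. 298. 357.]
side block 0.3 [293. 254. 329. 284.]
side brush 0.8 [236. 203. 246. 296.]
side brush 0.79 [278. 214. 286. 276.]
side brush 0.58 [271. 278. 280. 315.]
side short_brush 0.68 [182. 189. 209. 252.]
side short_brush 0.5 [270. 277. 280. 319.]
side bell 0.57 [291. 255. 330. 283.]
side bell 0.32 [246. 246. 261. 261.]
side spool 0.57 [245. 244. 263. 262.]
side spool 0.56 [148. 245. 179. 289.]
side sanitizer 0.77 [186. 191. 208. 256.]
side sanitizer 0.73 [271. 169. 293. 211.]
side tape 0.56 [218. 197. 247. 218.]
side tape 0.2 [247. 244. 264. 263.]
side pin_jar 0.84 [150. 246. 177. 290.]
{'fovy': 47.75029117170191, 'cx': 250.01174710713337, 'cy': 190.0739365905413, 'k1': -0.051019701985917994, 'eye': array([ 452.83358
[... 591 characters left out ...]
ock': 1.2, 'joints': array([-1.34557090e+00,  2.99932402e-01,  1.52097329e+00,  1.80874770e-05,
        1.32071237e+00, -6.66122178e-02]), 'qd': array([-2.26330247e-03,  1.37878378e-03, -1.83971977e-05, -1.17948742e-03,
       -1.12503504e-03,  2.09926815e-04]), 'effort': array([ 9.58940691e-04, -5.31669366e+01, -3.52919269e+01,  7.08180782e-02,
        2.13352474e-02, -1.72217210e-05]), 'eef_pos': array([ 158.23679525, -526.74358389,  205.43911137]), 'eef_rot': array([-3.14156847e+00, -1.91771282e-05,  2.91833167e-01]), 'wrist_force': array([-0.46812539, -0.29412572,  0.0550584 ]), 'moment': array([-0.01994419,  0.03206009, -0.00497075]), 'finger_force': 0.0, 'finger_gap': 94.1096108952327}
```

View pics/side0.png

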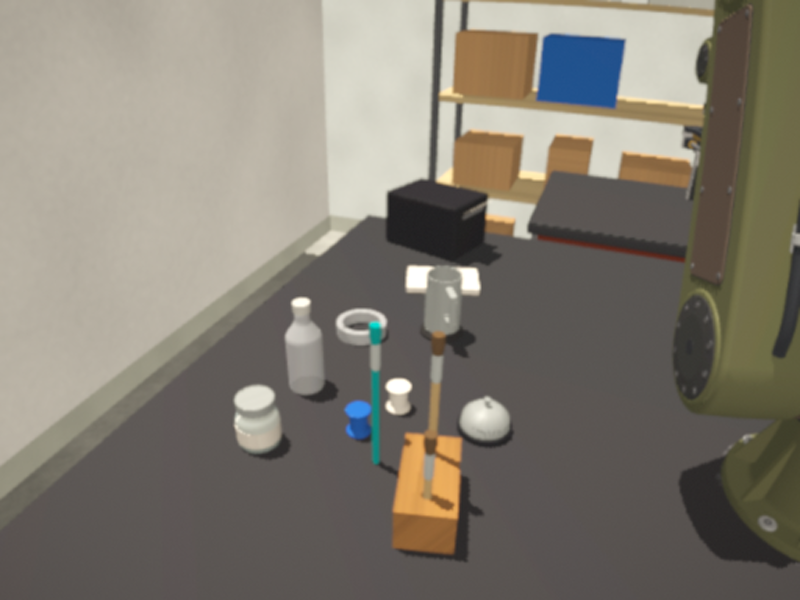

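View pics/top0.png

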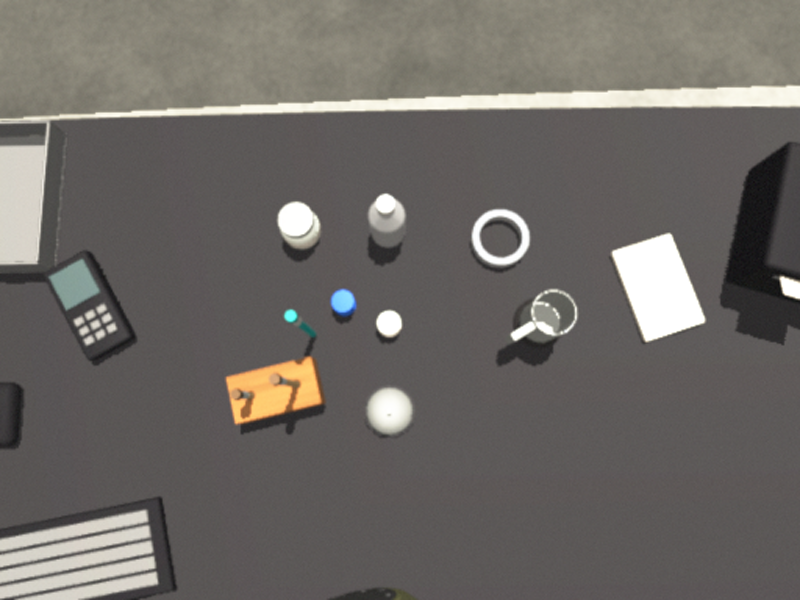

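The side view shows the long beech brush (438,340 to 430,440) in the block's far hole and the short one (430,440 to 428,500) in the near hole. The turquoise look-alike stands apart at (375,330 to 375,460). In the top view the long brush's tip is at (276,380), the short one's at (237,395), the cup mouth at (553,313) with its handle down-left at (513,338), and the bell at (389,411). The long brush is the beech one with brown bristles, which I'll confirm in one enlarged composite.

Run:
```python
from h import *
s,t=np.load('side0.npy'),np.load('top0.npy')
def c(im,x,y,w,h,k): return cv2.resize(im[y:y+h,x:x+w,::-1],(w*k,h*k),interpolation=cv2.INTER_CUBIC)
a=c(t,315,175,66,50,6); b=c(t,140,222,66,50,6); d=c(s,255,160,66,50,6)  # 396x300
e=c(s,250,205,66,50,6)
cv2.imwrite('pics/c1.png',np.vstack([np.hstack([a,b]),np.hstack([d,e])]))
```

```text
(no output)
```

View pics/c1.png

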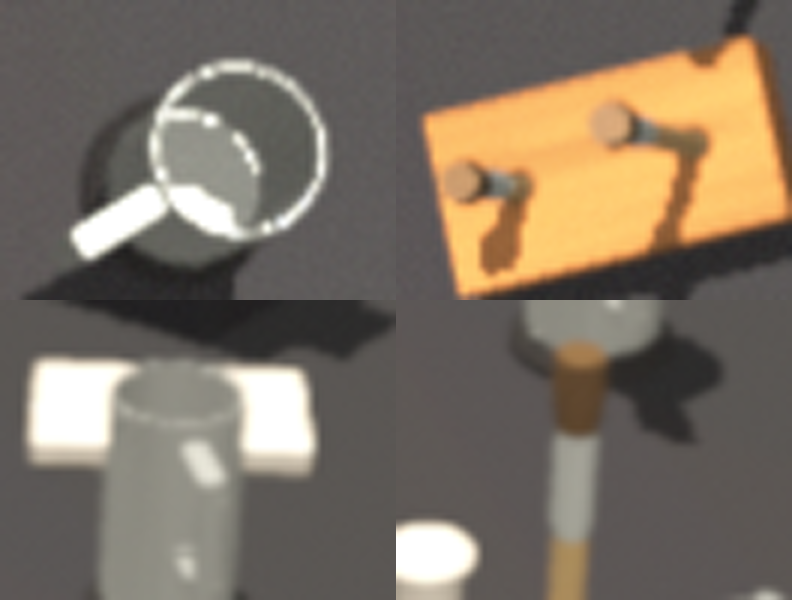

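```bash
cat > m.py <<'E'
from h import *
T=lambda x,y,ox,oy:(ox+(x+.5)/6-.5,oy+(y+.5)/6-.5)
rim=onz('top',*T(238,150,315,175),117); he=onz('top',*T(83,249,315,175),107)
print('rim',rim,'handle end',he,np.linalg.norm((he-rim)[:2]),np.degrees(np.arctan2(*(he-rim)[1::-1])))
rs=onz('side',*T(178,393-300,255,160),117); print('rim side',rs)
bt,e=tri(T(582-396,355-300,250,205),T(216,123,140,222)); print('brushtop',bt,e)
ho=onz('top',*T(294,141,140,222),60); print('hole',ho)
c=[onz('top',*T(x-396,y,140,222),60) for x,y in((424,117),(750,38),(462,297),(790,212))]; print(np.round(c))
print('ferrule bottom side', [onz('side',*T(569-396,240,250,205),z) for z in(170,)])
for l,u,v,z in(('bell',389,411,54),('spool',389,322,40),('blue',343,302,40),('turq',291,316,200),('turqfoot',315,338,0)): print(l,onz('top',u/1.5625,v/1.5625,z))
E
python3 m.py
```

```text
rim [ 587.34877543 -229.83748063  117.        ] handle end [ 552.69226893 -173.23143755  107.        ] 66.37256628808176 121.4766519269181
rim side [ 585.04336997 -230.73544829  117.        ]
brushtop [492.04502575 140.84933671 229.10413732] 2.1104793380419777
hole [494.09432686 143.41646875  60.        ]
[[504. 247.  60.]
 [534. 121.  60.]
 [435. 230.  60.]
 [467. 105.  60.]]
ferrule bottom side [array([489.62115808, 148.06113929, 170.        ])]
bell [452.02142768   4.50826742  54.        ]
spool [585.82146347   3.68533321  40.        ]
blue [617.53204415  73.91304858  40.        ]
turq [574.31144328 126.50141531 200.        ]
turqfoot [566.90483083 121.80803754   0.        ]
```

Composite confirms it: the brown-bristled beech brush with the grey ferrule is the long one (top crop tip at 612,123; side crop 580,355), and the handle end is at (83,249). Sizes check out: handle end 66 mm out against 68, block edge 130 mm, brush top z 229. Next I go over the handle, turning the fingers across it.

Call:
carry_out:
  deltas:
    - {"dp":[479,-222.6,0],"roll":-104.8,"gripper":0}
    - {"dp":[479,-222.6,0],"roll":-104.8,"gripper":0}
    - {"dp":[479,-222.6,0],"roll":-104.8,"gripper":0}
    - {"dp":[479,-222.6,0],"roll":-104.8,"gripper":0}
    - {"dp":[479,-222.6,0],"roll":-104.8,"gripper":0}
    - {"dp":[479,-222.6,0],"roll":-104.8,"gripper":0}
    - {"dp":[479,-222.6,0],"roll":-104.8,"gripper":0}
    - {"dp":[479,-222.6,0],"roll":-104.8,"gripper":0}
    - {"dp":[479,-222.6,0],"roll":-104.8,"gripper":0}
    - {"dp":[479,-222.6,0],"roll":-104.8,"gripper":0}
    - {"dp":[479,-222.6,0],"roll":-104.8,"gripper":0}
    - {"dp":[479,-222.6,0],"roll":-104.8,"gripper":0}
  newtons: 40

```text
clock: 2.2
eef_pos: [533.2, -192.7, 205.6]
eef_rot: [3.141, 0.0, 1.798]
wrist_force: [1.1, -1.0, 0.0]
finger_gap: 46.5
finger_force: 0.0
```

```bash
cat > to.py <<'E'
import sys
from h import *
def to(x,y,z,yaw):
    s=read_state(); M=R.from_euler('xyz',s['eef_rot']).as_matrix()
    dy=(yaw-np.degrees(s['eef_rot'][2])+180)%360-180
    print('pos',np.round(s['eef_pos'],1),'dp',np.round(M.T@(np.array([x,y,z])-s['eef_pos']),1),'roll',round(-dy,1))
to(*map(float,sys.argv[1:]))
E
python3 to.py 552.9 -175.7 205 121.5
```

```text
pos [ 533.2 -192.7  205.6] dp [12.1 23.   0.6] roll -18.5
```

Call:
carry_out:
  deltas:
    - {"dp":[12.1,23,0.6],"roll":-18.5,"gripper":0}
    - {"dp":[12.1,23,0.6],"roll":-18.5,"gripper":0}
    - {"dp":[12.1,23,0.6],"roll":-18.5,"gripper":0}
    - {"dp":[12.1,23,0.6],"roll":-18.5,"gripper":0}
    - {"dp":[12.1,23,0.6],"roll":-18.5,"gripper":0}
    - {"dp":[12.1,23,0.6],"roll":-18.5,"gripper":0}

```text
clock: 2.7
eef_pos: [551.5, -177.9, 204.9]
eef_rot: [3.142, 0.0, 2.111]
wrist_force: [0.1, 0.6, 0.1]
finger_gap: 47.0
finger_force: 0.0
```

```bash
python3 to.py 552.9 -175.7 76 121.5
```

```text
pos [ 551.5 -177.9  204.9] dp [  1.2   2.3 128.9] roll -0.5
```

Call:
carry_out:
  deltas:
    - {"dp":[1.2,2.3,40],"roll":-0.5,"gripper":0}
    - {"dp":[1.2,2.3,80],"roll":-0.5,"gripper":0}
    - {"dp":[1.2,2.3,105],"roll":-0.5,"gripper":0}
    - {"dp":[1.2,2.3,120],"roll":-0.5,"gripper":0}
    - {"dp":[1.2,2.3,128.9],"roll":-0.5,"gripper":0}
    - {"dp":[1.2,2.3,128.9],"roll":-0.5,"gripper":0}
    - {"dp":[1.2,2.3,128.9],"roll":-0.5,"gripper":0}

```text
clock: 3.28
eef_pos: [553.2, -175.7, 76.7]
eef_rot: [3.141, 0.001, 2.122]
wrist_force: [-0.6, 0.1, 0.3]
finger_gap: 47.2
finger_force: 0.0
```

```bash
python3 to.py 552.9 -175.7 76 121.5
python3 - <<'E'
from h import *
s=viewer.camera('side');t=viewer.camera('top')
c=lambda im,x,y:cv2.resize(im[y:y+75,x:x+66,::-1],(396,450),interpolation=cv2.INTER_CUBIC)
cv2.imwrite('pics/g1.png',np.hstack([c(s,250,150),c(t,310,160)]))
E
```

```text
pos [ 553.2 -175.7   76.7] dp [ 0.2 -0.3  0.7] roll 0.1
```

View pics/g1.png

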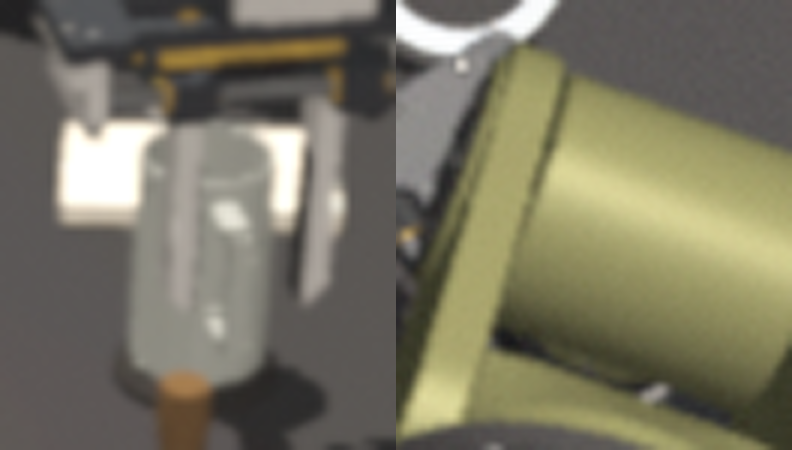

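Side crop: the two fingers at (185,300) and (315,300) straddle the handle at (237,265); the top view is blocked by the arm. Closing gently first.

Call:
carry_out:
  deltas:
    - {"dp":[0,0,0],"roll":0,"gripper":-1}
    - {"dp":[0,0,0],"roll":0,"gripper":-1}
    - {"dp":[0,0,0],"roll":0,"gripper":-1}
    - {"dp":[0,0,0],"roll":0,"gripper":-1}
    - {"dp":[0,0,0],"roll":0,"gripper":-1}
    - {"dp":[0,0,0],"roll":0,"gripper":-1}
  newtons: 10

```text
clock: 3.88
eef_pos: [554.1, -174.8, 76.2]
eef_rot: [3.139, 0.001, 2.123]
wrist_force: [17.1, 9.5, -8.8]
finger_gap: 12.2
finger_force: 10.2
```

Call:
carry_out:
  deltas:
    - {"dp":[0,1,0],"roll":0,"gripper":-1}
    - {"dp":[0,1,0],"roll":0,"gripper":-1}
    - {"dp":[0,1,0],"roll":0,"gripper":-1}
    - {"dp":[0,1,0],"roll":0,"gripper":-1}
  newtons: 40

```text
clock: 4.22
eef_pos: [554.3, -174.6, 76.1]
eef_rot: [3.14, 0.0, 2.123]
wrist_force: [4.5, 3.5, -1.1]
finger_gap: 11.6
finger_force: 40.0
```

Call:
carry_out:
  deltas:
    - {"dp":[1.5,0.2,0],"roll":0,"gripper":-1}
    - {"dp":[3,0.2,0],"roll":0,"gripper":-1}
    - {"dp":[3,0.2,0],"roll":0,"gripper":-1}

```text
clock: 4.47
eef_pos: [553.0, -172.4, 76.1]
eef_rot: [3.14, 0.001, 2.123]
wrist_force: [6.9, -0.5, -2.8]
finger_gap: 11.0
finger_force: 40.0
```

Call:
carry_out:
  deltas:
    - {"dp":[1.5,0.2,0],"roll":0,"gripper":-1}
    - {"dp":[3,0.2,0],"roll":0,"gripper":-1}
    - {"dp":[4.2,0.2,0],"roll":0,"gripper":-1}
    - {"dp":[4.2,0.2,0],"roll":0,"gripper":-1}

```text
clock: 4.8
eef_pos: [551.2, -169.3, 76.1]
eef_rot: [3.14, 0.003, 2.123]
wrist_force: [9.8, -5.4, -5.8]
finger_gap: 11.8
finger_force: 40.0
```

Pull reads 9.7 N along the handle; holding.

Call:
carry_out:
  deltas:
    - {"dp":[0.2,0,0],"roll":0,"gripper":-1}
    - {"dp":[0.2,0,0],"roll":0,"gripper":-1}
    - {"dp":[0.2,0,0],"roll":0,"gripper":-1}
    - {"dp":[0.2,0,0],"roll":0,"gripper":-1}
    - {"dp":[0.2,0,0],"roll":0,"gripper":-1}
    - {"dp":[0.2,0,0],"roll":0,"gripper":-1}
    - {"dp":[0.2,0,0],"roll":0,"gripper":-1}
    - {"dp":[0.2,0,0],"roll":0,"gripper":-1}
    - {"dp":[0.2,0,0],"roll":0,"gripper":-1}
    - {"dp":[0.2,0,0],"roll":0,"gripper":-1}
    - {"dp":[0.2,0,0],"roll":0,"gripper":-1}
    - {"dp":[0.2,0,0],"roll":0,"gripper":-1}

```text
clock: 5.8
eef_pos: [551.2, -169.3, 76.1]
eef_rot: [3.14, 0.003, 2.123]
wrist_force: [9.1, -4.8, -5.6]
finger_gap: 11.9
finger_force: 40.0
```

Call:
carry_out:
  deltas:
    - {"dp":[-3,0,0],"roll":0,"gripper":-1}
    - {"dp":[-6.5,0,0],"roll":0,"gripper":-1}
    - {"dp":[-6.5,0,0],"roll":0,"gripper":-1}
    - {"dp":[-6.5,0,0],"roll":0,"gripper":0}
    - {"dp":[-6.5,0,0],"roll":0,"gripper":0}
    - {"dp":[-6.5,0,0],"roll":0,"gripper":0}
    - {"dp":[-6.5,0,0],"roll":0,"gripper":0}
    - {"dp":[-6.5,0,0],"roll":0,"gripper":0}
    - {"dp":[-6.5,0,-40],"roll":0,"gripper":0}
    - {"dp":[-6.5,0,-80],"roll":0,"gripper":0}
    - {"dp":[-6.5,0,-120],"roll":0,"gripper":0}
    - {"dp":[-6.5,0,-160],"roll":0,"gripper":0}

```text
clock: 6.8
eef_pos: [553.3, -173.8, 237.9]
eef_rot: [-3.141, -0.0, 2.123]
wrist_force: [0.7, -0.1, 0.5]
finger_gap: 46.8
finger_force: 0.0
```

```bash
python3 to.py 492.5 142 300 121.5
```

```text
pos [ 553.3 -173.8  237.9] dp [300.7 114.  -62.1] roll 0.2
```

Call:
carry_out:
  deltas:
    - {"dp":[0,0,-35],"roll":0,"gripper":0.1}
    - {"dp":[300.7,114,-62],"roll":0.2,"gripper":0.1}
    - {"dp":[300.7,114,-62],"roll":0.2,"gripper":0.1}
    - {"dp":[300.7,114,-62],"roll":0.2,"gripper":0.1}
    - {"dp":[300.7,114,-62],"roll":0.2,"gripper":0.1}
    - {"dp":[300.7,114,-62],"roll":0.2,"gripper":0.1}
    - {"dp":[300.7,114,-62],"roll":0.2,"gripper":0.1}
    - {"dp":[300.7,114,-62],"roll":0.2,"gripper":0.1}
    - {"dp":[300.7,114,-62],"roll":0.2,"gripper":0.1}
    - {"dp":[300.7,114,-62],"roll":0.2,"gripper":0.1}
    - {"dp":[300.7,114,-62],"roll":0.2,"gripper":0.1}
    - {"dp":[300.7,114,-62],"roll":0.2,"gripper":0.1}
  newtons: 12

```text
clock: 7.8
eef_pos: [492.9, 141.5, 297.8]
eef_rot: [-3.141, 0.0, 2.12]
wrist_force: [-0.4, 0.4, -0.2]
finger_gap: 51.9
finger_force: 0.0
```

```bash
python3 to.py 492.7 141.5 139 121.5
```

```text
pos [492.9 141.5 297.8] dp [ 2.000e-01 -1.000e-01  1.588e+02] roll -0.0
```

Call:
carry_out:
  deltas:
    - {"dp":[0,0,40],"roll":0,"gripper":0.1}
    - {"dp":[0,0,80],"roll":0,"gripper":0.1}
    - {"dp":[0,0,115],"roll":0,"gripper":0.1}
    - {"dp":[0,0,140],"roll":0,"gripper":0.1}
    - {"dp":[0,0,152],"roll":0,"gripper":0.1}
    - {"dp":[0,0,158],"roll":0,"gripper":0.1}
    - {"dp":[0,0,158],"roll":0,"gripper":0.1}
    - {"dp":[0,0,158],"roll":0,"gripper":0.1}

```text
clock: 8.47
eef_pos: [493.4, 141.2, 140.7]
eef_rot: [3.141, 0.0, 2.119]
wrist_force: [0.6, 1.2, -0.2]
finger_gap: 51.7
finger_force: 0.0
```

Run:
```python
from h import *
s=viewer.camera('side')
cv2.imwrite('pics/g2.png',cv2.resize(s[150:330,200:360,::-1],(533,600),interpolation=cv2.INTER_CUBIC))
p=read_state()['eef_pos'];print(p,proj('side',p),proj('side',p+[0,0,19]))
```

```text
[493.5683059  141.45555869 141.05287654] [276.60806802 254.99889682] [277.10351523 246.54720433]
```

View pics/g2.png

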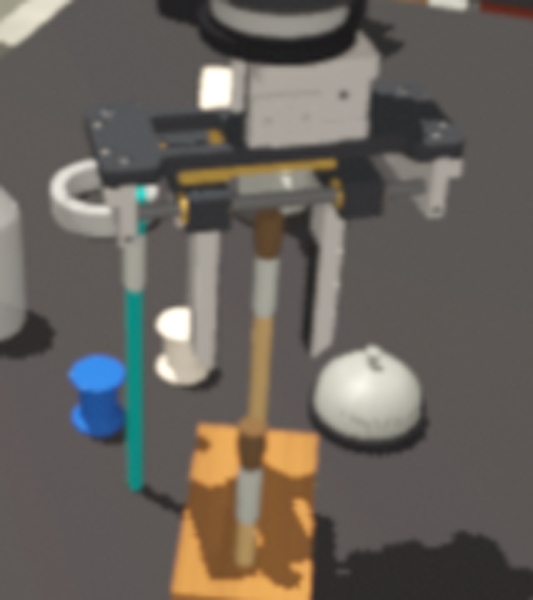

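The long brush (265,215 to 257,430) is between the fingers (200,365 and 320,350), with its top below the palm; the turquoise one (135,300) is untouched. Closing and lifting.

Call:
carry_out:
  deltas:
    - {"dp":[0,0,0],"roll":0,"gripper":-1}
    - {"dp":[0,0,0],"roll":0,"gripper":-1}
    - {"dp":[0,0,0],"roll":0,"gripper":-1}
    - {"dp":[0,0,0],"roll":0,"gripper":-1}
    - {"dp":[0,0,0],"roll":0,"gripper":-1}
    - {"dp":[0,0,0],"roll":0,"gripper":-1}
    - {"dp":[0,0,0],"roll":0,"gripper":-1}
    - {"dp":[0,0,0],"roll":0,"gripper":-1}

```text
clock: 9.18
eef_pos: [492.9, 141.9, 140.0]
eef_rot: [3.142, 0.0, 2.12]
wrist_force: [0.8, 0.6, 0.7]
finger_gap: 12.4
finger_force: 11.8
```

Call:
carry_out:
  deltas:
    - {"dp":[0,0,-20],"roll":0,"gripper":-1}
    - {"dp":[0,0,-45],"roll":0,"gripper":-1}
    - {"dp":[0,0,-75],"roll":0,"gripper":-1}
    - {"dp":[0,0,-105],"roll":0,"gripper":-1}
    - {"dp":[0,0,-130],"roll":0,"gripper":-1}
    - {"dp":[0,0,-145],"roll":0,"gripper":-1}
    - {"dp":[0,0,-145],"roll":0,"gripper":-1}

```text
clock: 9.77
eef_pos: [493.7, 142.1, 288.1]
eef_rot: [3.137, 0.002, 2.12]
wrist_force: [-0.3, 0.0, 0.5]
finger_gap: 12.4
finger_force: 11.9
```

```bash
python3 to.py 575.9 -213.2 284 121.5
```

```text
pos [493.7 142.1 288.1] dp [-345.9 -115.4    4.1] roll -0.0
```

Call:
carry_out:
  deltas:
    - {"dp":[-30,-9,0],"roll":0,"gripper":-1}
    - {"dp":[-65,-19,0],"roll":0,"gripper":-1}
    - {"dp":[-100,-30,0],"roll":0,"gripper":-1}
    - {"dp":[-135,-40,0],"roll":0,"gripper":-1}
    - {"dp":[-170,-50,0],"roll":0,"gripper":-1}
    - {"dp":[-205,-61,0],"roll":0,"gripper":-1}
    - {"dp":[-240,-71,0],"roll":0,"gripper":-1}
    - {"dp":[-275,-82,0],"roll":0,"gripper":-1}
    - {"dp":[-310,-92,0],"roll":0,"gripper":-1}
    - {"dp":[-345,-103,0],"roll":0,"gripper":-1}
    - {"dp":[-370,-110,0],"roll":0,"gripper":-1}
    - {"dp":[-383.7,-114.4,0],"roll":0,"gripper":-1}

```text
clock: 10.77
eef_pos: [595.4, -248.1, 282.4]
eef_rot: [-3.14, -0.002, 2.118]
wrist_force: [0.8, 0.4, -0.7]
finger_gap: 12.1
finger_force: 11.9
```

Call:
carry_out:
  deltas:
    - {"dp":[0,0,0],"roll":0,"gripper":-1}
    - {"dp":[0,0,0],"roll":0,"gripper":-1}
    - {"dp":[0,0,0],"roll":0,"gripper":-1}

```text
clock: 11.02
eef_pos: [595.5, -244.3, 284.1]
eef_rot: [-3.141, -0.001, 2.12]
wrist_force: [0.5, 0.2, -0.8]
finger_gap: 12.2
finger_force: 11.9
```

Run:
```python
from h import *
s=viewer.camera('side');t=viewer.camera('top');np.save('s3.npy',s);np.save('t3.npy',t)
for n in('side','top'):
  for r in models.cut_out(n,'brush')[:3]: print(n,r['p'],r['box'])
c=lambda im,x,y:cv2.resize(im[y:y+100,x:x+66,::-1],(396,600),interpolation=cv2.INTER_CUBIC)
cv2.imwrite('pics/g3.png',np.hstack([c(s,250,120),c(t,310,150)]))
p=read_state()['eef_pos'];print(p,[proj(n,p+[0,0,z]) for n in('side','top') for z in(0,-124)])
```

```text
side 0.67 [283.9, 80.0, 290.9, 156.4]
side 0.66 [294.1, 253.4, 326.8, 286.1]
[ 595.64584276 -244.23286759  285.20100161] [array([285.15212474, 113.26574075]), array([282.73098578, 157.74766441]), array([381.69917908, 181.72232379]), array([365.40267065, 192.57329364])]
```

View pics/g3.png

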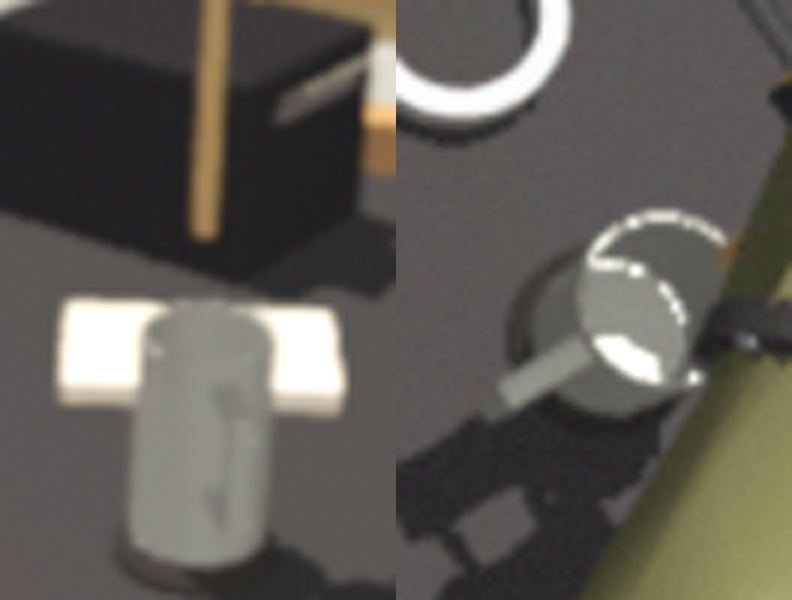

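The brush hangs straight below the hand; its foot at side crop (204,236), just above the mouth (205,320), and in the top crop at (728,250), inside the rim's far side. Lowering.

Call:
carry_out:
  deltas:
    - {"dp":[-2,2,20],"roll":0,"gripper":-1}
    - {"dp":[-2,2,35],"roll":0,"gripper":-1}
    - {"dp":[-2,2,50],"roll":0,"gripper":-1}
    - {"dp":[-2,2,65],"roll":0,"gripper":-1}
    - {"dp":[-2,2,80],"roll":0,"gripper":-1}
    - {"dp":[-2,2,95],"roll":0,"gripper":-1}
    - {"dp":[-2,2,110],"roll":0,"gripper":-1}
    - {"dp":[-2,2,122],"roll":0,"gripper":-1}
    - {"dp":[-2,2,128],"roll":0,"gripper":-1}
    - {"dp":[-2,2,132],"roll":0,"gripper":-1}
    - {"dp":[-2,2,132],"roll":0,"gripper":-1}

```text
clock: 12.13
eef_pos: [598.3, -245.6, 152.6]
eef_rot: [-3.141, -0.0, 2.12]
wrist_force: [0.2, 0.7, -0.7]
finger_gap: 11.9
finger_force: 11.9
```

Call:
carry_out:
  deltas:
    - {"dp":[0,0,4],"roll":0,"gripper":-1}
    - {"dp":[0,0,7],"roll":0,"gripper":-1}
    - {"dp":[0,0,9],"roll":0,"gripper":-1}
    - {"dp":[0,0,10],"roll":0,"gripper":-1}
    - {"dp":[0,0,11],"roll":0,"gripper":-1}
    - {"dp":[0,0,11],"roll":0,"gripper":-1}

```text
clock: 12.63
eef_pos: [598.5, -245.9, 142.1]
eef_rot: [3.141, 0.0, 2.12]
wrist_force: [0.5, 0.2, -0.2]
finger_gap: 12.4
finger_force: 11.9
```

Run:
```python
from h import *
s=viewer.camera('side');t=viewer.camera('top')
c=lambda im,x,y:cv2.resize(im[y:y+100,x:x+66,::-1],(396,600),interpolation=cv2.INTER_CUBIC)
cv2.imwrite('pics/g4.png',np.hstack([c(s,250,120),c(t,310,150)]))
print(read_state()['eef_pos'],read_state()['wrist_force'])
```

```text
[ 598.38045911 -245.82184523  142.06504625] [ 0.84203815 -0.19101836 -0.58988437]
```

View pics/g4.png

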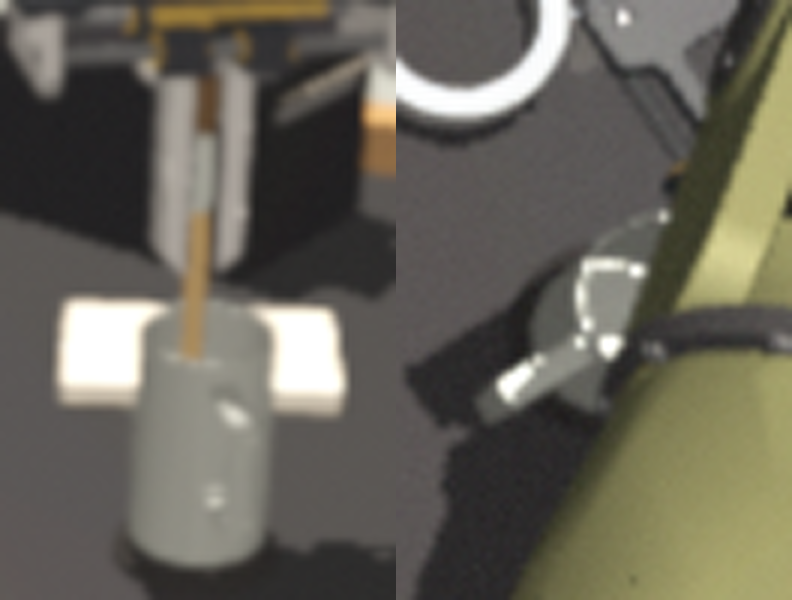

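The brush is inside the cup (side crop 195,350 at the rim), bristles up, no contact force yet. Stepping down to the floor.

Call:
carry_out:
  deltas:
    - {"dp":[0,0,1],"roll":0,"gripper":-1}
    - {"dp":[0,0,2],"roll":0,"gripper":-1}
    - {"dp":[0,0,3],"roll":0,"gripper":-1}
    - {"dp":[0,0,3],"roll":0,"gripper":-1}

```text
clock: 13.07
eef_pos: [599.4, -246.3, 141.3]
eef_rot: [3.139, 0.004, 2.12]
wrist_force: [-0.5, 0.0, 12.8]
finger_gap: 12.2
finger_force: 11.7
```

Floor contact (12.8 N). Easing the grip and swinging the top over the handle.

Call:
carry_out:
  deltas:
    - {"dp":[0,0,-2],"roll":0,"gripper":-1}
    - {"dp":[0,0,-2],"roll":0,"gripper":-1}
    - {"dp":[7,0,-1.8],"roll":0,"gripper":-1}
    - {"dp":[14,0,-1.3],"roll":0,"gripper":-1}
    - {"dp":[21,0,-0.4],"roll":0,"gripper":-1}
    - {"dp":[28,0,0.8],"roll":0,"gripper":-1}
    - {"dp":[33,0,1.9],"roll":0,"gripper":-1}
    - {"dp":[38,0,3.1],"roll":0,"gripper":-1}
    - {"dp":[43,0,4.6],"roll":0,"gripper":-1}
    - {"dp":[47,0,6],"roll":0,"gripper":-1}
    - {"dp":[50,0,7],"roll":0,"gripper":-1}
    - {"dp":[50,0,7],"roll":0,"gripper":-1}
  newtons: 4

```text
clock: 14.07
eef_pos: [571.8, -202.0, 132.0]
eef_rot: [3.142, -0.0, 2.121]
wrist_force: [-0.5, 1.0, 5.4]
finger_gap: 12.2
finger_force: 4.0
```

Run:
```python
from h import *
s=viewer.camera('side');t=viewer.camera('top')
c=lambda im,x,y:cv2.resize(im[y:y+100,x:x+66,::-1],(396,600),interpolation=cv2.INTER_CUBIC)
cv2.imwrite('pics/g5.png',np.hstack([c(s,250,120),c(t,310,150)]))
print(read_state()['eef_pos'],read_state()['wrist_force'])
```

```text
[ 571.99376734 -202.37597439  132.13145751] [-0.9099739   1.11511028  4.7871185 ]
```

View pics/g5.png

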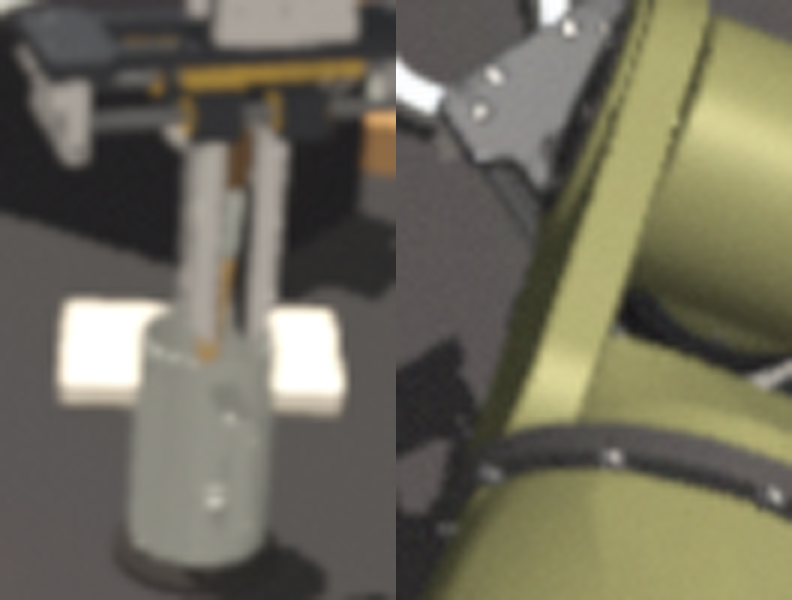

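The brush now leans towards the handle (side crop 240,160 at the bristles to 207,350 at the rim). A little further, then release.

Call:
carry_out:
  deltas:
    - {"dp":[4,0,1.5],"roll":0,"gripper":-1}
    - {"dp":[8,0,3],"roll":0,"gripper":-1}
    - {"dp":[8,0,3],"roll":0,"gripper":-1}
    - {"dp":[8,0,3],"roll":0,"gripper":-1}

```text
clock: 14.5
eef_pos: [567.8, -195.8, 129.0]
eef_rot: [3.142, -0.0, 2.12]
wrist_force: [-1.1, 1.4, 4.9]
finger_gap: 12.2
finger_force: 4.0
```

Call:
carry_out:
  deltas:
    - {"dp":[0,0,0],"roll":0,"gripper":-0.5}
    - {"dp":[0,0,0],"roll":0,"gripper":-0.3}
    - {"dp":[0,0,0],"roll":0,"gripper":0}
    - {"dp":[0,0,0],"roll":0,"gripper":0.2}
    - {"dp":[0,0,0],"roll":0,"gripper":0.2}
    - {"dp":[0,0,0],"roll":0,"gripper":0.2}
    - {"dp":[0,0,0],"roll":0,"gripper":0.2}
    - {"dp":[0,0,-15],"roll":0,"gripper":0.2}
    - {"dp":[0,0,-40],"roll":0,"gripper":0.2}
    - {"dp":[0,0,-75],"roll":0,"gripper":0.2}
    - {"dp":[0,0,-110],"roll":0,"gripper":0.2}
    - {"dp":[0,0,-150],"roll":0,"gripper":0.2}

```text
clock: 15.5
eef_pos: [567.5, -196.1, 279.8]
eef_rot: [-3.141, -0.001, 2.12]
wrist_force: [0.1, 0.6, -0.7]
finger_gap: 56.3
finger_force: 0.0
```

Call:
carry_out:
  deltas:
    - {"dp":[0,0,-30],"roll":0,"gripper":0.2}
    - {"dp":[35,10,-30],"roll":0,"gripper":0.2}
    - {"dp":[70,20,-30],"roll":0,"gripper":0.2}
    - {"dp":[105,30,-30],"roll":0,"gripper":0.2}
    - {"dp":[140,40,-30],"roll":0,"gripper":0.2}
    - {"dp":[175,45,-30],"roll":0,"gripper":0.2}
    - {"dp":[210,50,-30],"roll":0,"gripper":0.2}
    - {"dp":[245,50,-30],"roll":0,"gripper":0.2}
    - {"dp":[280,50,-30],"roll":0,"gripper":0.2}
    - {"dp":[280,50,-30],"roll":0,"gripper":0.2}
    - {"dp":[280,50,-30],"roll":0,"gripper":0.2}

```text
clock: 16.42
eef_pos: [464.2, 69.6, 309.4]
eef_rot: [3.141, 0.001, 2.122]
wrist_force: [-0.1, -0.3, 0.3]
finger_gap: 56.5
finger_force: 0.0
```

Run:
```python
from h import *
s=viewer.camera('side');t=viewer.camera('top')
c=lambda im,x,y:cv2.resize(im[y:y+100,x:x+66,::-1],(396,600),interpolation=cv2.INTER_CUBIC)
cv2.imwrite('pics/g6.png',np.hstack([c(s,250,120),c(t,310,150)]))
```

```text
(no output)
```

View pics/g6.png

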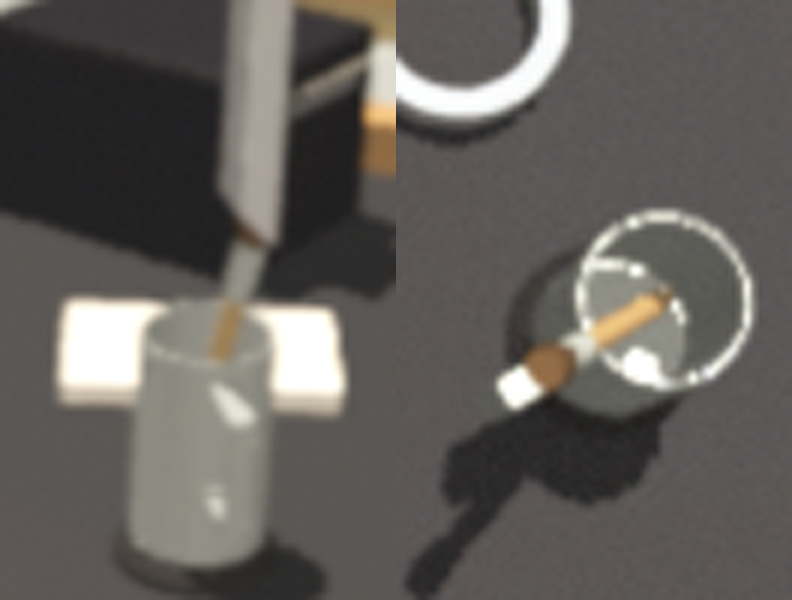

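The brush leans on the rim over the handle (top crop: bristle end 548,368, foot 660,293). I'll check the numbers and the stillness.

Run:
```python
from h import *
T=lambda x,y:(310+(x+.5)/6-.5,150+(y+.5)/6-.5)
a=np.array([587,-229.5]);h=np.array([-.522,.853]);p=np.array([.853,.522])
for n,q,z in(('top',(152,368),213),('foot',(264,293),18)):
    d=onz('top',*T(*q),z)[:2]-a; print(n,'towards handle',d@h,'side',d@p)
t1=viewer.camera('top').astype(int);t2=viewer.camera('top').astype(int)
print(abs(t1-t2)[180:230,315:380].max())
s=read_state();print(s['clock'],s['wrist_force'],s['eef_pos'])
```

```text
top towards handle 69.6836788429493 side 1.2201259030261318
foot towards handle -26.773348377130265 side 3.9040902218285156
22
16.6167 [ 1.00863223 -0.19444088  0.26962754] [465.03309165  67.74463704 308.75485391]
```

Bristle end is 70 mm out over the handle and 1 mm sideways. The foot is about 27 mm back on the far side of the floor, and the hand is clear.

```bash
python3 -c "
from cell import manip
print(manip.sign_off())"
```

```text
the job is handed in; nothing more can be done
None
```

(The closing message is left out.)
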